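# Set the yellow air regulator and slide its lock hood over it

## Task

On the air regulator with the yellow knob, turn the knob until its black pointer line is in line with the red mark on its scale, then slide that regulator's red lock hood fully home over the knob and let go. Do not touch the other regulator, the one with the blue knob.

Things in the scene. Friction and masses are not known exactly. Their poses are not given: they have to be found in the camera images.
- yellow_knob (a point): Knob to set: skirt 56 mm across, 8 high, with upright bar grip 46 long, 14 thick, 34 tall; black pointer line on one half of the bar's top. Point: on its vertical turning axis, 61 mm above the bench, 22 above the skirt, 10 below the bar's top. x: along the bar to the pointer end, z: up. Stays where left (0.05 N m friction); end stops 1.4 rad either side of the hood's travel direction.
- yellow_mark (a point): Flat red mark, 10 x 6 mm, fast on the yellow knob's black scale disc (73 mm across, small white ticks), just outside the knob's skirt. Point: its middle, 33 mm from the knob's axis. The pointer must point at it: 0.5 to 1.5 rad clockwise, seen from above, from the start. The regulator is an aluminium block, 235 x 110 mm, 30 high, fixed to the bench.
- yellow_lock_tab (a point): Red upright tab, 10 mm thick along the slide, 36 wide, on the yellow regulator's lock hood: a tunnel 70 long, 83 wide, red walls, clear roof 79 mm above the bench. Point: 103 mm above the bench, 24 above the roof, 8 below the tab's top. x: travel towards the knob, level. Slides 120 mm against 2 N to an end stop with the tab right above the knob's axis, clear of the knob; stays where left.
- blue_regulator: The other regulator, alike but with a blue knob and white line, beside the yellow one on either side; leave it alone. Origin: on the bench below its knob's axis. x: its hood's travel. Its block reaches 170 mm behind and 93 ahead (with fitting), 55 to each side; its red hood is parked at -120 mm, tab's top 111 mm above the bench. A spray can, spanner and steel tray also lie about.

How it is judged:
On the way:
1. the yellow knob's pointer is set to the red mark while its lock hood is still clear of the knob (x of yellow_mark in the frame of yellow_knob above 0.02 m and y of yellow_mark in the frame of yellow_knob between -0.007 and 0.007 m and horizontal distance between yellow_lock_tab and yellow_knob above 0.075 m), for 0.2 s.
At the end, for the whole second after the job is handed in: The yellow knob's pointer points at the red mark within 7 mm at the mark (12 degrees), and the lock hood's tab is within 12 mm of right above the knob's axis (x of yellow_mark in the frame of yellow_knob above 0.02 m and y of yellow_mark in the frame of yellow_knob between -0.007 and 0.007 m and horizontal distance between yellow_lock_tab and yellow_knob below 0.012 m); the robot touches nothing.
It fails at once if the robot touches the regulator with the blue knob (more than 2 N) (contact force between any of the arm, the fingers and blue_regulator above 2 N).
It also fails if it takes over 45 s, if anything falls off the work surface, if the arm or the gripper's body presses on something with over 40 N, if the wrist force passes 120 N, or if a joint passes its speed limit or range.

## Robot

A 6-joint arm with a two-finger parallel gripper is mounted at the origin on the work surface. World frame = base frame: x ahead of the robot, y to its left, z up, the work surface at z = 0. Lengths are in m, angles in rad, forces in N, time in s.
With the tool pointing down it reaches from about 0.425 to 0.95 m from the base axis. Payload 3.5 kg.
Tool frame: the origin (TCP) lies at the very end of the fingers, on their centre line; the grasp point (between the pads) lies 19 mm behind it; z points along the fingers, y is the line along which they close (so a half turn about z gives the same grasp; the last joint's range is limited). The gripper opens to 85 mm and grips with 20 to 120 N. Pads are 22 mm wide; open, the fingers measure 114 mm over their backs; the gripper's body (76 mm by 85 mm) begins 54 mm behind the grasp point. The pads swing forward as they close: fully open they stand 13 mm farther back than shut.
Start: joints at [1.01, 0.286, 1.577, -0, 1.279, -0.15], TCP at [0.27, 0.619, 0.231] pointing down, gripper open.
Joint ranges: [-2.77, 2.77], [-0.9, 2.22], [0.21, 2.48], [-1.53, 4.67], [0.24, 2.81], [-2.84, 2.84]. Speed limits (rad/s): [2.79, 2.79, 3.14, 3.14, 3.14, 3.14].

## Interface

Orientations are given as a unit quaternion [x, y, z, w].
In Python, from plant import ctrl gives the robot as it stands.
- The arm moves only by the tool run_rows, called after ">>>" by a JSON object that holds its "method" and its "body", one argument or row to a line. Schema: {"type":"object","properties":{"motion":{"type":"array","items":{"type":"array","prefixItems":[{"type":"array","items":{"type":"number"},"minItems":3,"maxItems":3},{"type":"array","items":{"type":"number"},"minItems":3,"maxItems":3},{"type":"number"}],"minItems":3,"maxItems":3},"minItems":1,"maxItems":10},"clamp_n":{"type":"number"},"only":{"type":"string"},"quiet":{"type":"boolean"},"lines":{"type":"string"}},"required":["motion"],"additionalProperties":false}. motion is a list of rows, 1 to 10 of them, each written [[dx, dy, dz], [rx, ry, rz], opening]: dx, dy, dz in parts of the range, where 1.0 means 80 cm, then a rotation vector rx, ry, rz in shares of 180 degrees (1.0 is 180 degrees), then the opening from 0.0 (shut) to 1.0 (fully open); each row is the pose to reach, as a shift and turn from the pose commanded when the call began, along the tool's axes at that moment; what a row does not reach only later rows make up. A row lasts 1/8 s, in which the tool goes at most 0.0625 m and 0.188 rad, less where a joint would pass 70% of its speed; a pose out of reach is approached as far as the arm can. The fingers move at their own pace and stop on an object; clamp_n is the grip in N (left out, the last holds). Time passes only in rows, so rows that do not move let the fingers close. The tool returns the time, the measured TCP pose, the force, the opening and the grip force at its end. only (a regular expression) keeps the lines of the reply that match it, lines (a string "A,B") keeps lines A to B, and quiet returns only ok. Input that does not fit is refused with a message, and nothing moves.
- ctrl.get_state(): the state, without advancing time (a new reading comes with each control period).
- ctrl.read_camera(name): name is "scene" or "top" or "wrist"; returns a dict with "pixels" (384x512x3 uint8, red, green, blue), "camera_matrix" (3x3 intrinsics, pixels), "xyz" and "orientation" of the camera in the world. Camera axes: x right, y down, z forward; pixel columns grow to the right and rows downward; lengths in m; the calibration is good to about 2 mm. A picture is of the moment at which its call begins. There is no depth.
- ctrl.sign_off(): hands the job in; it is judged then, once.
The state is a dict: "time": time; "qpos": joint angles; "dq": joint speeds; "joint_efforts": joint torques, N m; "eef_pos": TCP position; "tcp_rot": TCP orientation; "contact_force": force on the tool from outside, world axes, zero at the start; "wrist_torque": the same for the moment, N m; "opening": opening from 0.0 (shut) to 1.0 (fully open); "finger_force": force on a finger pad.
Only numpy, scipy, OpenCV 4.12 (cv2) and the standard library are available. Lean on these libraries where they do the work, as an engineer would, in place of code of your own. Each camera call takes 0.05 s, during which the arm holds its last target. There are 200 camera calls.

## Working session

There is one attempt and no reset: what is moved stays moved. The work goes in short steps, Python scripts to look and compute and a tool call to move; the robot and the scene stay as the last step left them, time stands still between calls to the robot, and variables do not carry over. Pictures are saved under pics/ and viewed, at most 10 in all, crops included, and the job is handed in when it is done.

```bash
ls; mkdir -p pics
```

Run:
```python
from plant import ctrl
import cv2,json,numpy as np
s=ctrl.get_state();print(s['time'],s['eef_pos'],s['tcp_rot'],s['contact_force'])
for n in('top','scene'):
    c=ctrl.read_camera(n);cv2.imwrite(f'pics/{n}0.png',c['pixels'][:,:,::-1])
    print(n,np.round(c['camera_matrix'],1).tolist(),c['xyz'],c['orientation'])
```

```text
pics
plant.py
0.0 [0.26917461 0.61827461 0.22989298] [ 2.03942640e-01  9.78982085e-01 -1.14343524e-03 -4.12268614e-04] [-1.38413311  0.10118907  0.68706714]
top [[475.1, 0.0, 259.0], [0.0, 475.1, 192.8], [0.0, 0.0, 1.0]] [ 0.51590317 -0.03507149  0.97909382] [ 0.70823249 -0.70568953 -0.00240818 -0.02008056]
scene [[461.9, 0.0, 255.5], [0.0, 461.9, 184.7], [0.0, 0.0, 1.0]] [1.36448737 0.02069151 0.7073833 ] [ 0.60529788  0.65534954 -0.32614949 -0.31266271]
```

View pics/top0.png

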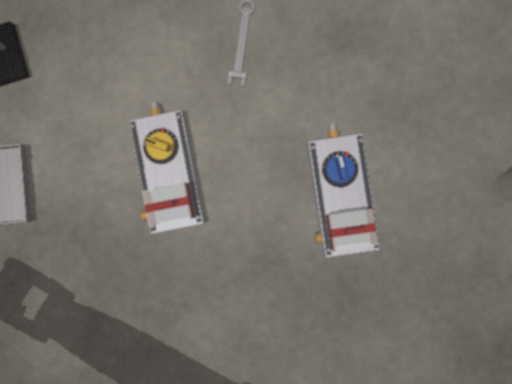

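View pics/scene0.png

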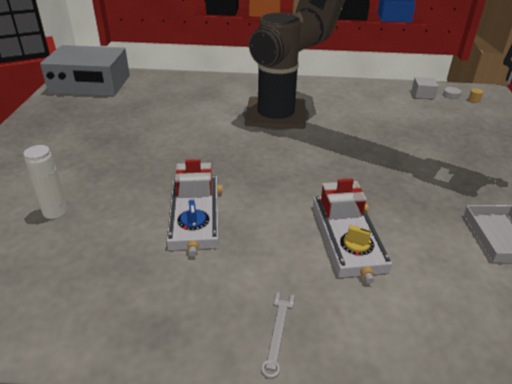

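The top view shows the yellow regulator at about (160,146), with its hood tab at (167,205). The blue one is at (340,168). I'll measure both and enlarge a crop.

Create h.py:
```python
from plant import ctrl
import cv2,numpy as np
from scipy.spatial.transform import Rotation as R
def cam(n): return ctrl.read_camera(n)
def ray(c,uv):
    d=np.linalg.inv(c['camera_matrix'])@[uv[0],uv[1],1]
    return np.array(c['xyz']),R.from_quat(c['orientation']).apply(d)
def plane(c,uv,z):
    o,d=ray(c,uv);return o+d*(z-o[2])/d[2]
def blobs(c,lo,hi,amin=3):
    hsv=cv2.cvtColor(c['pixels'],cv2.COLOR_RGB2HSV)
    m=cv2.inRange(hsv,lo,hi)
    if lo[0]==0 and hi[0]<=8: m|=cv2.inRange(hsv,(172,lo[1],lo[2]),(180,255,255))
    n,l,st,ce=cv2.connectedComponentsWithStats(m)
    return [(st[i].tolist(),ce[i].round(2)) for i in range(1,n) if st[i][4]>=amin],l
def crop(c,x,y,w,h,s,f):
    cv2.imwrite(f,cv2.resize(c['pixels'][y:y+h,x:x+w,::-1],None,fx=s,fy=s,interpolation=cv2.INTER_CUBIC))
```

Run:
```python
from h import *
c=cam('top');crop(c,120,95,90,140,5,'pics/c1.png')
for lo,hi,n in(((20,120,80),(32,255,255),'yel'),((0,130,80),(6,255,255),'red'),((100,120,60),(125,255,255),'blue')):
    print(n)
    for st,ce in blobs(c,lo,hi)[0]: print(st,ce,plane(c,ce,.047).round(3),plane(c,ce,.1).round(3))
```

```text
yel
[145, 132, 29, 28, 604] [159.47 145.47] [0.632 0.192 0.047] [0.626 0.179 0.1  ]
red
[161, 129, 3, 2, 6] [162.  129.5] [0.664 0.188 0.047] [0.656 0.175 0.1  ]
[345, 153, 3, 3, 7] [346.   153.71] [ 0.616 -0.175  0.047] [ 0.61  -0.167  0.1  ]
[175, 198, 13, 7, 59] [182.17 201.15] [0.522 0.146 0.047] [0.522 0.136 0.1  ]
[146, 201, 27, 11, 140] [157.71 205.84] [0.513 0.195 0.047] [0.513 0.182 0.1  ]
[346, 224, 29, 10, 129] [361.43 229.09] [ 0.469 -0.205  0.047] [ 0.472 -0.195  0.1  ]
[331, 229, 14, 7, 76] [337.39 232.13] [ 0.463 -0.158  0.047] [ 0.466 -0.151  0.1  ]
blue
[326, 157, 29, 26, 476] [340.05 170.  ] [ 0.584 -0.164  0.047] [ 0.58  -0.156  0.1  ]
```

View pics/c1.png

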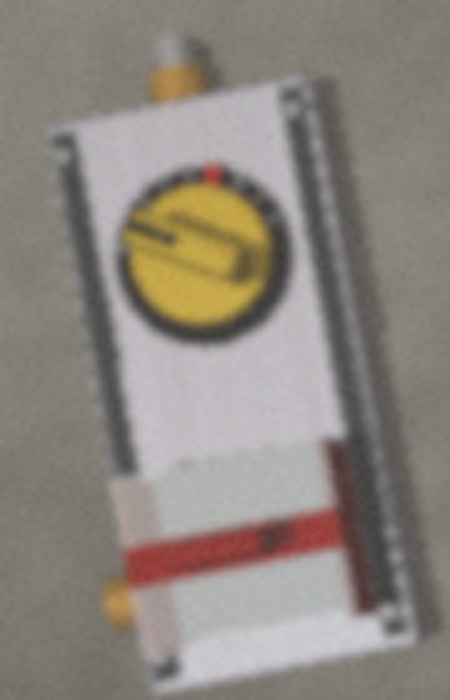

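The crop shows the pointer at the left end of the bar, around (125,225). The red mark is at the top, around (212,175), so the turn is about 1.3 rad clockwise. I'll move above the knob with the wrist turned for the bar.

The manual's scale: shifts go in shares of 80 cm and turns go in shares of 180 degrees. Converting my numbers, -0.475 m / 0.8 = -0.5938, -0.262 m / 0.8 = -0.3275, 1.5 rad / 3.1416 = 0.4775.

>>> {"method": "run_rows", "body": {
  "motion": [
    [[-0.0625, -0.035, 0], [0, 0, 0.0477], 1],
    [[-0.125, -0.0688, 0], [0, 0, 0.0955], 1],
    [[-0.1875, -0.1038, 0], [0, 0, 0.1432], 1],
    [[-0.25, -0.1375, 0], [0, 0, 0.191], 1],
    [[-0.3125, -0.1725, 0], [0, 0, 0.2387], 1],
    [[-0.375, -0.2063, 0], [0, 0, 0.2865], 1],
    [[-0.4375, -0.2413, 0], [0, 0, 0.3342], 1],
    [[-0.5, -0.275, 0], [0, 0, 0.382], 1],
    [[-0.5625, -0.31, 0], [0, 0, 0.4297], 1],
    [[-0.5938, -0.3275, 0], [0, 0, 0.4775], 1]
  ]
}}

```text
time: 1.4
eef_pos: [0.6016, 0.1863, 0.2308]
tcp_rot: [0.819, 0.574, -0.0, 0.0]
contact_force: [-0.4, 0.1, -0.1]
opening: 0.998
finger_force: 0.0
```

Run:
```python
from h import *
s=ctrl.get_state();print(s['eef_pos'],s['qpos'].round(2) if hasattr(s['qpos'],'round') else s['qpos'])
c=cam('wrist');cv2.imwrite('pics/w1.png',c['pixels'][:,:,::-1]);print(c['xyz'],c['orientation'],c['camera_matrix'])
T=R.from_quat(s['tcp_rot']);print(T.as_matrix().round(3))
print(T.inv().apply(np.array(c['xyz'])-s['eef_pos']))
```

```text
[0.60164247 0.18626587 0.23082205] [ 0.14  0.19  1.69 -0.    1.26  0.49]
[0.62798447 0.2579227  0.3729416 ] [ 0.97342775 -0.17086015 -0.02667612  0.15011202] [[270.22879552   0.         253.76703454]
 [  0.         270.22879552 188.6695763 ]
 [  0.           0.           1.        ]]
[[ 0.341  0.94  -0.001]
 [ 0.94  -0.341 -0.   ]
 [-0.001 -0.    -1.   ]]
[ 0.07626124  0.00030643 -0.14216434]
```

View pics/w1.png

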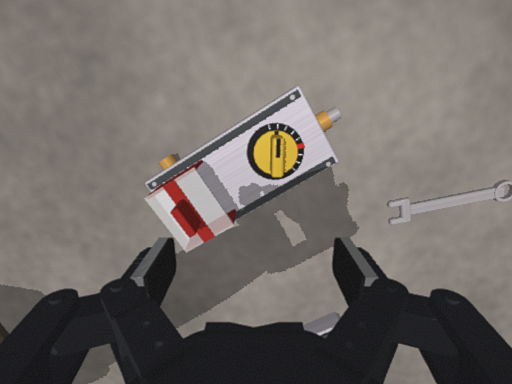

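The wrist view shows the knob at (275,150), the mark at (301,146), the hood tab at about (187,217), and the block's far corners at (297,90) and (335,162). I'll take the detailed measurement from this view.

Run:
```python
from h import *
c=cam('wrist');crop(c,140,80,210,175,3.4,'pics/w2.png')
hsv=cv2.cvtColor(c['pixels'],cv2.COLOR_RGB2HSV)
b,l=blobs(c,(20,110,60),(32,255,255),50)
for st,ce in b: print('yel',st,ce)
# skirt: min enclosing circle of the yellow blob
m=cv2.inRange(hsv,(20,110,60),(32,255,255));m[:, :230]=0;m[:,330:]=0
pts=cv2.findNonZero(m);(u,r)=cv2.minEnclosingCircle(pts);print(u,r,plane(c,u,.039).round(4))
# dark disc
for st,ce in blobs(c,(0,110,80),(7,255,255),4)[0]: print('red',st,ce,plane(c,ce,.032).round(4),plane(c,ce,.103).round(4))
# pointer: dark px within skirt
v=hsv[...,2];yy,xx=np.mgrid[:384,:512]
k=(v<70)&((xx-u[0])**2+(yy-u[1])**2<(r-3)**2);P=np.argwhere(k)[:,::-1]
print(len(P),P.mean(0),cv2.minAreaRect(P.astype(np.float32)))
```

```text
yel [251, 128, 46, 48, 1588] [272.96 151.38]
(273.0, 151.8586883544922) 23.90658950805664 [0.6325 0.1931 0.039 ]
red [295, 141, 7, 7, 39] [298.15 143.92] [0.6655 0.1904 0.032 ] [0.658 0.204 0.103]
red [153, 160, 60, 81, 1057] [183.7  209.14] [0.4936 0.1598 0.032 ] [0.5219 0.1798 0.103 ]
red [226, 209, 8, 12, 47] [230.04 213.7 ] [0.55   0.1319 0.032 ] [0.5666 0.1577 0.103 ]
53 [275.71698113 144.66037736] ((275.33917236328125, 142.46185302734375), (23.112499237060547, 3.72342848777771), 87.39744567871094)
```

View pics/w2.png

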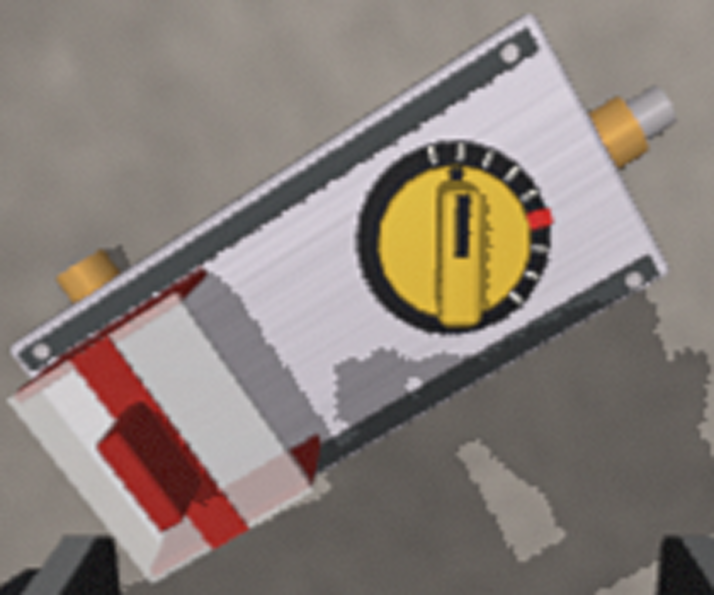

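The crop shows the scale disc centred at (454,238), the bar top centred at (460,255) and vertical, the mark at (540,218), the tab's top face at about (143,472), and the block edge from (12,350) to (530,15).

Run:
```python
from h import *
c=cam('wrist')
f=lambda x,y,z:plane(c,(140+x/3.4,80+y/3.4),z)
K=f(454,238,.031);B=f(460,255,.071);M=plane(c,(298.3,144),.032);T=f(143,472,.111)
e=f(530,15,.03)-f(12,350,.03);bar=f(462,190,.071)-f(461,322,.071)
h=lambda v:np.arctan2(v[1],v[0])
print('K',K,'B',B,'M',M,'T',T)
print('travel',h(e),'K-T',h(K-T),np.linalg.norm((K-T)[:2]),'bar',h(bar),'mark',h(M-K),np.linalg.norm((M-K)[:2]))
s=ctrl.get_state();Y=R.from_quat(s['tcp_rot']).as_matrix();print('tooly',h(Y[:,1]),s['eef_pos'])
print('to K',Y.T@(np.r_[(K+B)[:2]/2,.046]-s['eef_pos']))
```

```text
K [0.63220909 0.19618379 0.031     ] B [0.63178379 0.19737308 0.071     ] M [0.66389836 0.19301733 0.032     ] T [0.5174328  0.17420034 0.111     ]
travel 0.211658348166998 K-T 0.18924118285735544 0.11686260860407324 bar 1.2428689695867496 mark -0.09959147571769288 0.0318470761712812
tooly -0.3413563038162417 [0.60074291 0.18772684 0.23072368]
to K [0.0190377  0.02662975 0.18468886]
```

To row units: 0.182 m / 0.8 = 0.2275, 0.0266 m / 0.8 = 0.0333, -0.012 rad / 3.1416 = -0.0038.

>>> {"method": "run_rows", "body": {
  "motion": [
    [[0.0238, 0.0333, 0], [0, 0, -0.0038], 1],
    [[0.0238, 0.0333, 0.0625], [0, 0, -0.0038], 1],
    [[0.0238, 0.0333, 0.125], [0, 0, -0.0038], 1],
    [[0.0238, 0.0333, 0.175], [0, 0, -0.0038], 1],
    [[0.0238, 0.0333, 0.2063], [0, 0, -0.0038], 1],
    [[0.0238, 0.0333, 0.2275], [0, 0, -0.0038], 1],
    [[0.0238, 0.0333, 0.2275], [0, 0, -0.0038], 1],
    [[0.0238, 0.0333, 0.2275], [0, 0, -0.0038], 1]
  ]
}}

```text
time: 2.55
eef_pos: [0.6327, 0.1985, 0.0509]
tcp_rot: [0.813, 0.583, 0.001, 0.001]
contact_force: [-0.7, -0.1, 0.2]
opening: 1.003
finger_force: 0.0
```

>>> {"method": "run_rows", "body": {
  "motion": [
    [[0, 0, 0], [0, 0, 0], 0.5],
    [[0, 0, 0], [0, 0, 0], 0.2],
    [[0, 0, 0], [0, 0, 0], 0],
    [[0, 0, 0], [0, 0, 0], 0],
    [[0, 0, 0], [0, 0, 0], 0],
    [[0, 0, 0], [0, 0, 0], 0]
  ],
  "clamp_n": 25
}}

```text
time: 3.3
eef_pos: [0.634, 0.1975, 0.05]
tcp_rot: [0.813, 0.582, 0.002, 0.002]
contact_force: [4.8, -1.6, -0.6]
opening: 0.154
finger_force: 32.0
```

To row units: 0.15 rad / 3.1416 = 0.0477.

>>> {"method": "run_rows", "body": {
  "motion": [
    [[0, 0, 0], [0, 0, 0.0477], 0],
    [[0, 0, 0], [0, 0, 0.0955], 0],
    [[0, 0, 0], [0, 0, 0.1432], 0],
    [[0, 0, 0], [0, 0, 0.191], 0],
    [[0, 0, 0], [0, 0, 0.2387], 0],
    [[0, 0, 0], [0, 0, 0.2865], 0],
    [[0, 0, 0], [0, 0, 0.3342], 0],
    [[0, 0, 0], [0, 0, 0.382], 0],
    [[0, 0, 0], [0, 0, 0.4265], 0],
    [[0, 0, 0], [0, 0, 0.4265], 0]
  ]
}}

```text
time: 4.55
eef_pos: [0.6363, 0.1941, 0.0501]
tcp_rot: [0.999, -0.049, 0.006, 0.002]
contact_force: [9.5, -9.0, -4.5]
opening: 0.158
finger_force: 31.6
```

>>> {"method": "run_rows", "body": {
  "motion": [
    [[0, 0, 0], [0, 0, 0], 0],
    [[0, 0, 0], [0, 0, 0], 0.3],
    [[0, 0, 0], [0, 0, 0], 0.7],
    [[0, 0, 0], [0, 0, 0], 1],
    [[0, 0, 0], [0, 0, 0], 1],
    [[0, 0, 0], [0, 0, 0], 1]
  ]
}}

```text
time: 5.3
eef_pos: [0.6316, 0.1983, 0.0493]
tcp_rot: [0.999, -0.048, -0.0, -0.0]
contact_force: [-0.9, 0.6, 0.1]
opening: 0.998
finger_force: 0.0
```

Run:
```python
from h import *
s=ctrl.get_state();print(s['tcp_rot'],s['eef_pos'],R.from_quat(s['tcp_rot']).as_matrix()[:2,1])
```

```text
[ 9.98828265e-01 -4.83951715e-02 -5.96000507e-05 -1.13926054e-05] [0.63163551 0.19825389 0.04933648] [-0.09667693 -0.99531581]
```

To row units: -0.17 m / 0.8 = -0.2125, -0.03 m / 0.8 = -0.0375.

>>> {"method": "run_rows", "body": {
  "motion": [
    [[0, 0, -0.05], [0, 0, 0], 1],
    [[0, 0, -0.1125], [0, 0, 0], 1],
    [[-0.0375, 0, -0.175], [0, 0, 0], 1],
    [[-0.075, 0, -0.2125], [0, 0, 0], 1],
    [[-0.1, 0, -0.2125], [0, 0, 0], 1],
    [[-0.1, 0, -0.2125], [0, 0, 0], 1]
  ]
}}

```text
time: 6.05
eef_pos: [0.5513, 0.2061, 0.2199]
tcp_rot: [0.999, -0.048, 0.0, -0.0]
contact_force: [0.1, -0.4, -0.4]
opening: 1.002
finger_force: 0.0
```

Run:
```python
from h import *
c=cam('wrist')
u=cv2.projectPoints(np.array([[.634,.196,.04]]),cv2.Rodrigues(R.from_quat(c['orientation']).inv().as_matrix())[0],-R.from_quat(c['orientation']).inv().apply(c['xyz']),c['camera_matrix'],None)[0].ravel()
x,y=max(0,int(u[0])-75),max(0,int(u[1])-60);print(u,x,y)
crop(c,x,y,150,120,5,'pics/w3.png')
for st,ce in blobs(c,(0,110,80),(7,255,255),10)[0]: print('red',st,ce,plane(c,ce,.032).round(4))
```

```text
[255.06790509  97.77037316] 180 37
red [255, 64, 6, 9, 52] [257.5   68.15] [0.6653 0.1902 0.032 ]
red [308, 159, 8, 7, 22] [311.05 162.23] [0.5519 0.1339 0.032 ]
red [245, 177, 4, 9, 22] [246.82 181.09] [0.5353 0.2159 0.032 ]
red [252, 190, 75, 35, 1241] [289.8  208.14] [0.4933 0.1636 0.032 ]
```

View pics/w3.png

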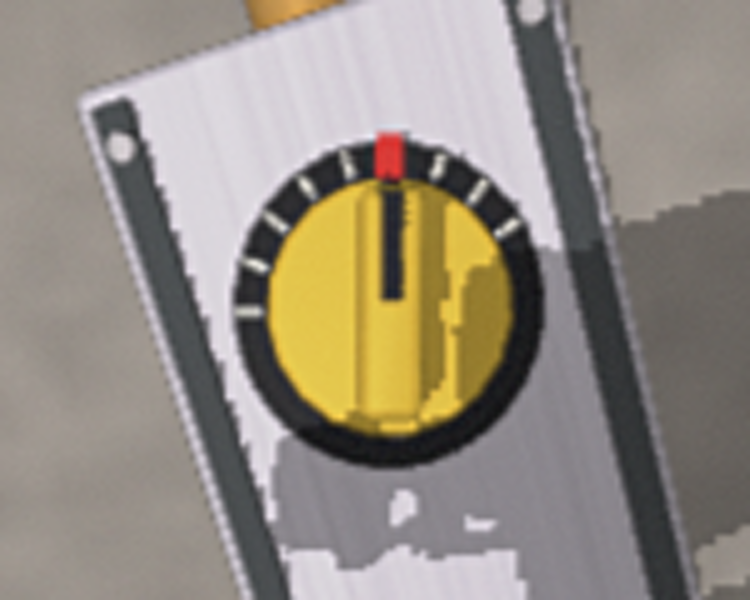

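The pointer line at x≈392 meets the red mark at x≈390, so the knob is set. Next is the hood tab.

To row units: 0.037 m / 0.8 = 0.0463, -0.0315 m / 0.8 = -0.0394, -1.86 rad / 3.1416 = -0.5921.

>>> {"method": "run_rows", "body": {
  "motion": [
    [[-0.0125, 0.0125, 0], [0, 0, -0.0573], 1],
    [[-0.025, 0.025, 0], [0, 0, -0.1178], 1],
    [[-0.0394, 0.0463, 0], [0, 0, -0.1783], 1],
    [[-0.0394, 0.0463, 0], [0, 0, -0.2355], 1],
    [[-0.0394, 0.0463, 0], [0, 0, -0.296], 1],
    [[-0.0394, 0.0463, 0], [0, 0, -0.3565], 1],
    [[-0.0394, 0.0463, 0], [0, 0, -0.4138], 1],
    [[-0.0394, 0.0463, 0], [0, 0, -0.4743], 1],
    [[-0.0394, 0.0463, 0], [0, 0, -0.5348], 1],
    [[-0.0394, 0.0463, 0], [0, 0, -0.5921], 1]
  ]
}}

```text
time: 7.35
eef_pos: [0.5179, 0.1717, 0.2183]
tcp_rot: [0.634, 0.773, -0.001, -0.0]
contact_force: [-0.5, 0.1, 0.4]
opening: 1.003
finger_force: 0.0
```

>>> {"method": "run_rows", "body": {
  "motion": [
    [[0, 0, 0], [0, 0, 0], 1],
    [[0, 0, 0], [0, 0, 0], 1]
  ]
}}

```text
time: 7.6
eef_pos: [0.5175, 0.1718, 0.2188]
tcp_rot: [0.637, 0.771, -0.0, -0.0]
contact_force: [0.1, -0.3, -0.2]
opening: 1.002
finger_force: 0.0
```

Run:
```python
from h import *
c=cam('wrist');cv2.imwrite('pics/w4.png',c['pixels'][:,:,::-1])
for st,ce in blobs(c,(0,110,80),(7,255,255),10)[0]: print('red',st,ce,plane(c,ce,.111).round(4))
```

```text
red [221, 136, 62, 79, 1239] [251.77 169.86] [0.5124 0.1873 0.111 ]
```

View pics/w4.png

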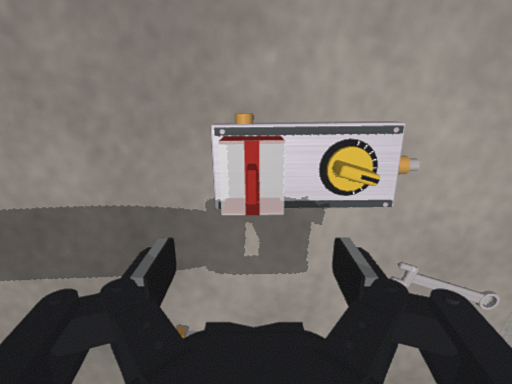

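The view now runs along the slide. The tab's top face is at column 252, rows about 168–210. The disc is centred at about (349,167), with the pointer still on the mark.

Run:
```python
from h import *
c=cam('wrist');s=ctrl.get_state();Y=R.from_quat(s['tcp_rot']).as_matrix();h=lambda v:np.arctan2(v[1],v[0])
g=c['pixels'].astype(int);m=(g[...,0]-g[...,1:].max(2))
for r in range(160,216,5):
    k=np.where(m[r,235:270]>50)[0]+235; print(r,k.min(),k.max(),m[r,k].astype(int).mean().round(),g[r,252])
T=plane(c,(252,190),.111);K=plane(c,(348.7,167.5),.031);e=plane(c,(404,122.5),.03)-plane(c,(213,125),.03)
print('tooly',h(Y[:,1]),'travel',h(e),h(K-T),'T',T,'K',K,np.linalg.norm((K-T)[:2]))
print('T in tool',Y.T@(T-s['eef_pos']),s['eef_pos'])
```

```text
160 245 258 117.0 [163  47  40]
165 245 258 82.0 [94 28 26]
170 245 258 96.0 [143  37  34]
175 245 258 104.0 [162  46  40]
180 245 259 103.0 [159  41  37]
185 245 259 99.0 [162  47  41]
190 245 259 99.0 [158  43  40]
195 245 259 97.0 [159  44  40]
200 245 259 100.0 [157  43  39]
205 246 258 76.0 [111  36  32]
210 246 258 77.0 [107  24  25]Traceback (most recent call last):
  File "<stdin>", line 5, in <module>
    return umr_minimum(a, axis, None, out, keepdims, initial, where)
ValueError: zero-size array to reduction operation minimum which has no identity
```

Run:
```python
from h import *
c=cam('wrist');s=ctrl.get_state();Y=R.from_quat(s['tcp_rot']).as_matrix();h=lambda v:np.arctan2(v[1],v[0])
T=plane(c,(252.1,186),.111);K=plane(c,(348.7,167.5),.031);e=plane(c,(404,122.5),.03)-plane(c,(213,125),.03)
print('tooly',h(Y[:,1]),'travel',h(e),h(K-T),'T',T,'K',K,np.linalg.norm((K-T)[:2]))
print('T in tool',Y.T@(T-s['eef_pos']),s['eef_pos'])
```

```text
tooly 0.19055872878180544 travel 0.20309078966100533 0.1890707843552837 T [0.51560367 0.17159795 0.111     ] K [0.63364115 0.19418518 0.031     ] 0.12017915259552063
T in tool [ 8.37421973e-06 -1.73426481e-03  1.08146045e-01] [0.5173383  0.1719221  0.21914555]
```

To row units: 0.13 m / 0.8 = 0.1625, -0.0017 m / 0.8 = -0.0021.

>>> {"method": "run_rows", "body": {
  "motion": [
    [[0, -0.0021, 0.05], [0, 0, 0], 1],
    [[0, -0.0021, 0.1], [0, 0, 0], 1],
    [[0, -0.0021, 0.1375], [0, 0, 0], 0.8],
    [[0, -0.0021, 0.1625], [0, 0, 0], 0.6],
    [[0, -0.0021, 0.1625], [0, 0, 0], 0.5],
    [[0, -0.0021, 0.1625], [0, 0, 0], 0.3],
    [[0, -0.0021, 0.1625], [0, 0, 0], 0],
    [[0, -0.0021, 0.1625], [0, 0, 0], 0],
    [[0, -0.0021, 0.1625], [0, 0, 0], 0],
    [[0, -0.0021, 0.1625], [0, 0, 0], 0]
  ],
  "clamp_n": 25
}}

```text
time: 9.0
eef_pos: [0.5165, 0.1718, 0.0909]
tcp_rot: [0.636, 0.772, 0.001, 0.001]
contact_force: [-1.3, -0.5, 6.1]
opening: 0.11
finger_force: 29.9
```

>>> {"method": "run_rows", "body": {
  "motion": [
    [[0, 0.0188, 0], [0, 0, 0], 0],
    [[0, 0.0375, 0], [0, 0, 0], 0],
    [[0, 0.0563, 0], [0, 0, 0], 0],
    [[0, 0.075, 0], [0, 0, 0], 0],
    [[0.0006, 0.0938, 0], [0, 0, 0], 0],
    [[0.0006, 0.1125, 0], [0, 0, 0], 0],
    [[0.0009, 0.1275, 0], [0, 0, 0], 0],
    [[0.001, 0.14, 0], [0, 0, 0], 0],
    [[0.001, 0.15, 0], [0, 0, 0], 0],
    [[0.001, 0.15, 0], [0, 0, 0], 0]
  ]
}}

```text
time: 10.25
eef_pos: [0.6329, 0.1954, 0.0909]
tcp_rot: [0.636, 0.772, -0.001, -0.001]
contact_force: [-4.9, -0.7, 7.9]
opening: 0.112
finger_force: 30.2
```

To row units: 0.003 m / 0.8 = 0.0038.

>>> {"method": "run_rows", "body": {
  "motion": [
    [[0, 0.0038, 0], [0, 0, 0], 0],
    [[0, 0.0038, 0], [0, 0, 0], 0]
  ]
}}

```text
time: 10.5
eef_pos: [0.633, 0.1955, 0.0909]
tcp_rot: [0.636, 0.772, -0.004, -0.003]
contact_force: [-14.0, -3.0, 13.6]
opening: 0.11
finger_force: 31.2
```

>>> {"method": "run_rows", "body": {
  "motion": [
    [[0, 0, 0], [0, 0, 0], 0.2],
    [[0, 0, 0], [0, 0, 0], 0.5],
    [[0, 0, 0], [0, 0, 0], 1],
    [[0, 0, 0], [0, 0, 0], 1],
    [[0, 0, 0], [0, 0, 0], 1],
    [[0, 0, -0.05], [0, 0, 0], 1],
    [[0, 0, -0.1125], [0, 0, 0], 1],
    [[-0.0375, -0.0375, -0.1625], [0, 0, 0], 1],
    [[-0.0375, -0.0375, -0.1625], [0, 0, 0], 1]
  ]
}}

```text
time: 11.62
eef_pos: [0.6141, 0.1597, 0.2248]
tcp_rot: [0.637, 0.771, 0.003, 0.003]
contact_force: [0.7, 0.2, 0.1]
opening: 1.003
finger_force: 0.0
```

Run:
```python
from h import *
c=cam('wrist');crop(c,160,60,256,190,3.0,'pics/w5.png')
s=ctrl.get_state();print(s['eef_pos'],s['contact_force'])
```

```text
[0.61321015 0.16028021 0.22187359] [ 1.20762348  0.15230618 -0.20907106]
```

View pics/w5.png

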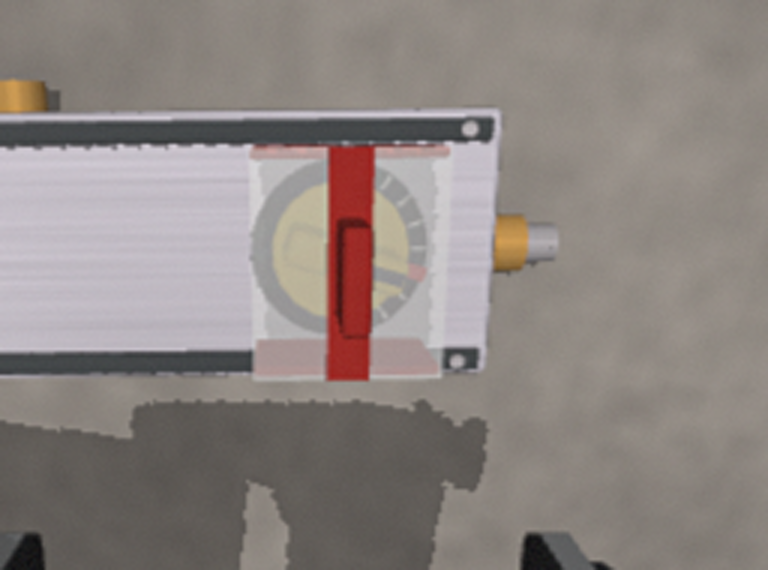

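The hood is home, with the tab at (355,280) over the disc centre. Through the clear roof, the pointer still meets the red mark at (415,272), and the robot is touching nothing.

To row units: -0.01 m / 0.8 = -0.0125.

>>> {"method": "run_rows", "body": {
  "motion": [
    [[0, 0, -0.0125], [0, 0, 0], 1],
    [[0, 0, -0.0125], [0, 0, 0], 1],
    [[0, 0, -0.0125], [0, 0, 0], 1]
  ],
  "lines": "1,2"
}}

```text
time: 12.05
eef_pos: [0.6122, 0.1611, 0.2282]
```

```bash
python3 -c "
from plant import ctrl
print(ctrl.sign_off())"
```

```text
the job is handed in; nothing more can be done
None
```

The yellow knob's pointer is on the red mark, its lock hood is fully home over the knob and released, the blue regulator was left alone, and I handed the job in at about 12 s; no verdict was shown.

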